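Shut and pin the blasting cabinet door

TASK

Push the open door of the bench blasting cabinet shut until it clicks onto its roller catch, without ramming or slamming it. Then take the tapered drift (the tool with the plain round head) out of the wooden stand and push it down through the two steel lugs beside the door until its head sits fully home on the upper lug, so that the door is pulled tight; let go of it there. Leave the other two tools in the stand.

Things in the scene. Friction and masses are not known exactly. Their poses are not given: they have to be found in the camera images.
- door (a joint): Opening angle of the cabinet's door (rad): 0 = fully home, stop at -0.004; grows as the free edge swings out to the robot. It stays where it is left. The catch meets it at 0.145 (hardest there, then easing) up to a crest at 0.085; from about 0.075 it snaps in and rests at about 0.021, its edge 5 mm proud. Pushing on from there is springy (11 falling to 6 N) up to the stop; let go, it springs back to 0.021.
- cabinet: Grey blasting cabinet, fixed, 240 deep (x), 320 wide (y), 222 mm high; origin at the centre of its underside, x from its front (120 mm from the origin, facing the robot) to its back. The door lies on the front: 200 mm wide, 16 mm thick, 25 to 225 mm above the bench, upright hinge at its right-hand edge seen from the robot.
- catch (a point): Sprung steel roller inside the cabinet near the door's free edge, 195 mm above the bench, which rides over two bumps on the door's inner side. Passing it takes about 11 N pushed at door_pad.
- door_hinge (a point): Point on the door's upright hinge axis, 195 mm above the bench, at mid thickness of the door. Axes turn with the door: x through the door into the cabinet (when shut), y along the door from the hinge to the free edge, z up.
- door_pad (a point): Point on the door's outer face where it can be pushed: 140 mm along the door from the hinge axis, 8 mm outwards of it, 205 mm above the bench, 20 mm below the door's top edge. Axes as door_hinge. The face around it is plain; a knob 22 mm long stands out at 95 mm above the bench; the door's lug begins 49 mm farther towards the free edge.
- door_hole (a point): Centre of the hole in the door's lug, on its top face, 188 mm above the bench: a level steel plate 8 mm thick, 46 by 44 mm, beyond the door's free edge. 222 mm along the door from the hinge axis, 32 mm outwards of it. The hole is upright, 15 mm wide, right through. Axes as door_hinge.
- frame_hole (a point): Centre of the hole in the cabinet's fixed lug, on its top face, 176 mm above the bench: a plate 8 mm thick with the same 15 mm hole, 4 mm beneath the door's lug when the door is shut. The holes are in line at door angle 0; with the door on its catch the door's hole is about 5 mm nearer to the robot. The holes' axis is 42 mm out from the cabinet's face. Axes as the cabinet.
- drift_head (a point): Centre of the drift's head, half-way up. The drift is a steel tool of about 200 g, 106 mm tall, upright in one of the stand's three holes: a plain round head 24 mm across, 44 mm tall, flat on top; below it a shank 14 mm across for 26 mm, then a taper 36 mm long down to a 5 mm tip. z runs from tip to head.
- drift_shoulder (a point): Centre of the underside of the drift's head (22 mm below drift_head, 62 mm above the tip). Rests on the stand's top, 70 mm above the bench; in the end on the top face of the door's lug.
- stand: Fixed wooden block 160 by 50 by 70 mm (x, y, z), origin at the centre of its underside; three upright 18 mm square holes at -50, 0 and +50 mm along its x axis, with one tool in each in any order.
- dome_shoulder (a point): Another tool in the stand, with a 26 mm ball on a thin neck as its head (top 41 mm above the stand). Centre of the underside of its collar, at the stand's top.
- flat_shoulder (a point): Another tool in the stand, with an 18 mm square head 26 mm tall. Centre of the underside of its head, at the stand's top.

How it is judged:
On the way, in this order (a step that is already met when the one before it is completed fails the run):
1. the door is past its catch (value of joint door below 0.04 rad), for 0.2 s.
2. the drift's tip has entered both lugs while the door is on its catch (z of drift_shoulder in the frame of frame_hole below 0.052 m and horizontal distance between drift_shoulder and frame_hole below 0.012 m and value of joint door below 0.045 rad).
At the end, for the whole second after the job is handed in: Drift released, upright (0.12 rad) through both lugs, head's underside within 4 mm of the upper lug's top and 5 mm of its hole's centre; door within 0.013 rad of fully home, at rest; the other two tools still in the stand (moved under 25 mm) (value of joint door below 0.013 rad and z of drift_shoulder in the frame of door_hole below 0.004 m and horizontal distance between drift_shoulder and door_hole below 0.005 m and angle between drift_shoulder's own z axis and vertical below 0.12 rad and z of drift_shoulder in the frame of frame_hole above 0.005 m and distance of each of dome_shoulder, flat_shoulder from where it was at the start of the episode below 0.025 m and velocity of joint door below 0.05 rad/s); the robot touches nothing.
It fails at once if the door is rammed: the robot presses on it with more than 60 N (contact force between the arm and door above 60 N).
It fails at once if the door is slammed: it swings inwards faster than 4 rad/s (velocity of joint door below -4 rad/s).
It also fails if it takes over 64 s, if anything falls off the work surface, if the arm or the gripper's body presses on something with over 40 N, if the wrist force passes 120 N, or if a joint passes its speed limit or range.

ROBOT

A 6-joint arm with a two-finger parallel gripper is mounted at the origin on the work surface. World frame = base frame: x ahead of the robot, y to its left, z up, the work surface at z = 0. Lengths are in m, angles in rad, forces in N, time in s.
With the tool pointing down it reaches from about 0.325 to 0.9 m from the base axis. Payload 6.1 kg.
Tool frame: the origin (TCP) lies at the very end of the fingers, on their centre line; the grasp point (between the pads) lies 19 mm behind it; z points along the fingers, y is the line along which they close (so a half turn about z gives the same grasp; the last joint's range is limited). The gripper opens to 85 mm and grips with 20 to 120 N. Pads are 22 mm wide; open, the fingers measure 114 mm over their backs; the gripper's body (76 mm by 85 mm) begins 54 mm behind the grasp point. The pads swing forward as they close: fully open they stand 13 mm farther back than shut.
Start: joints at [-1.286, 0.22, 1.526, -0, 1.395, -0.126], TCP at [0.25, -0.573, 0.231] pointing down, gripper open.
Joint ranges: [-2.98, 2.98], [-0.91, 2.08], [0.09, 2.57], [-1.24, 4.39], [0.2, 2.65], [-2.68, 2.68]. Speed limits (rad/s): [2.57, 2.57, 3.01, 3.14, 3.14, 3.14].

INTERFACE

Orientations are given as a unit quaternion [w, x, y, z].
In Python, from station import * gives the robot as it stands.
- The arm moves only by the shell command python3 -m crank 'ROWS' [OPENING] [FORCE]. ROWS is JSON, a list of rows, each an object with "slide": the shift along the tool's x, y, z each as a share of 0.05 m, from -1 to 1, a list of three; "delta_rot": the turn, a rotation vector about the tool's x, y, z each as a share of 0.08 rad, from -1 to 1, a list of three. In form: [{"slide": [tx, ty, tz], "delta_rot": [wx, wy, wz]}, ...]. A call has 1 to 5 rows; each row shifts and turns the commanded pose from where the row before left it, along the tool's axes as they then stand; what a row does not reach is not made up. A row lasts 1/8 s, in which the tool goes at most 62.5 mm and 10.7 degrees, less where a joint would pass 70% of its speed; a pose out of reach is approached as far as the arm can. A call with a number of a shift or a turn outside -1 to 1 is refused whole. A call with a gripper value outside its range is refused whole. OPENING is the opening, from -1 (shut) to 1 (fully open), set as the call begins (- or left out, the last holds). The fingers move at their own pace and stop on an object; FORCE is the grip in N (left out, the last holds). Time passes only in rows, so rows that do not move let the fingers close. It gives the time, the measured TCP pose, the force, the opening and the grip force at its end, in the units of the state.
- get_obs(): the state, without advancing time (a new reading comes with each control period).
- get_image(name): name is "side" or "top"; returns a dict with "color" (400x640x3 uint8, red, green, blue), "camera_matrix" (3x3 intrinsics, pixels), "extrinsics" (4x4, takes a point from world to camera coordinates). Camera axes: x right, y down, z forward; pixel columns grow to the right and rows downward; lengths in m; the calibration is good to about 2 mm. A picture is of the moment at which its call begins. There is no depth.
- finish_job(): hands the job in; it is judged then, once.
The state is a dict: "clock": time; "q": joint angles; "dq": joint speeds; "tau": joint torques, N m; "ee_pos": TCP position; "orientation": TCP orientation; "contact_force": force on the tool from outside, world axes, zero at the start; "ft_torque": the same for the moment, N m; "grip_width": opening from 0.0 (shut) to 1.0 (fully open); "grip_force": force on a finger pad.
Only numpy, scipy, OpenCV 4.12 (cv2) and the standard library are available. Lean on these libraries where they do the work, as an engineer would, in place of code of your own. Each camera call takes 0.05 s, during which the arm holds its last target. There are 200 camera calls.

## Working session

There is one attempt and no reset: what is moved stays moved. The work goes in short steps, Python scripts to look and compute and a shell command to move; the robot and the scene stay as the last step left them, time stands still between calls to the robot, and variables do not carry over. Pictures are saved under pics/ and viewed, at most 10 in all, crops included, and the job is handed in when it is done.

```bash
mkdir -p pics; ls; python3 - <<'E'
from station import *
import cv2,numpy as np
print(get_obs())
for n in ["side","top"]:
    d=get_image(n); cv2.imwrite(f"pics/{n}0.png",d["color"][:,:,::-1]); np.savez(f"{n}.npz",K=d["camera_matrix"],T=d["extrinsics"])
    print(n,d["camera_matrix"].round(1).tolist(),d["extrinsics"].round(3).tolist())
E
```

```text
pics
{'clock': 0.0, 'q': array([-1.28612286e+00,  2.21228830e-01,  1.52761780e+00,  8.70896535e-06,
        1.39470809e+00, -1.26061042e-01]), 'dq': array([ 9.63857009e-05,  1.23583024e-03, -9.55775230e-04,  4.02133263e-04,
       -3.49023699e-04,  5.63337461e-04]), 'tau': array([-1.16681975e-03, -4.96902859e+01, -3.89397025e+01, -2.72656516e-04,
        1.12776927e-02, -7.66153647e-06]), 'ee_pos': array([ 0.24940048, -0.57241764,  0.23019404]), 'orientation': array([-9.78287068e-04,  9.78985843e-01,  2.03925860e-01, -7.34473933e-05]), 'contact_force': array([ 0.26702452, -0.35135101,  0.44691989]), 'ft_torque': array([ 0.01952547, -0.00440256, -0.05799406]), 'grip_force': 0.0, 'grip_width': 1.002523534885395}
side [[417.0, 0.0, 319.3], [0.0, 417.0, 201.2], [0.0, 0.0, 1.0]] [[-0.98, -0.198, -0.006, 0.622], [-0.147, 0.745, -0.65, 0.123], [0.133, -0.637, -0.76, 0.792], [0.0, 0.0, 0.0, 1.0]]
top [[513.2, 0.0, 315.3], [0.0, 513.2, 197.5], [0.0, 0.0, 1.0]] [[0.006, -1.0, -0.006, 0.088], [-0.999, -0.006, -0.047, 0.592], [0.047, 0.006, -0.999, 1.249], [0.0, 0.0, 0.0, 1.0]]
```

View pics/top0.png

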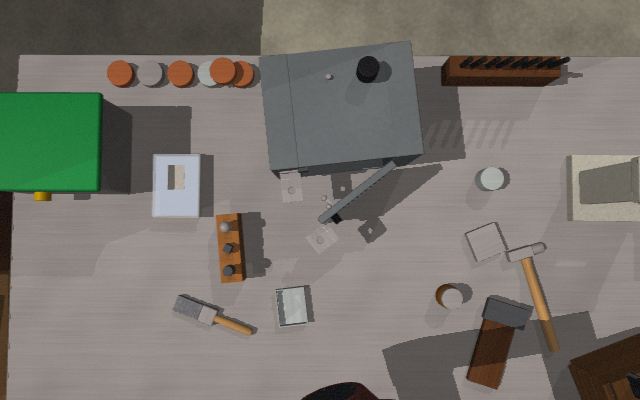

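View pics/side0.png

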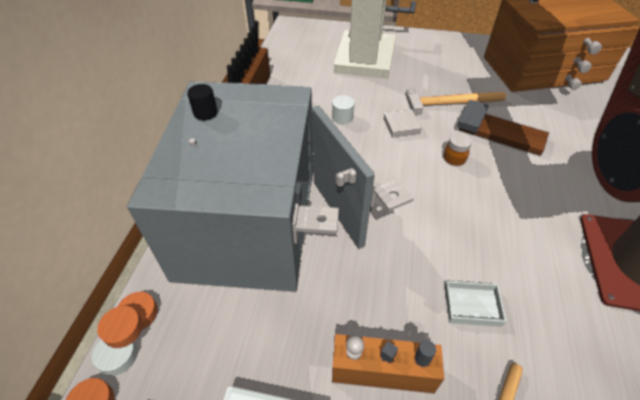

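The top view shows the door's free edge at about (322,220), the door lug hole at about (320,240), the frame lug hole at about (291,190), and the stand's tools at (226,226), (228,248) and (228,270). The side view shows the ball at (355,345), with the tall round head probably at (426,350). I'll zoom in on both to be sure.

```bash
python3 - <<'E'
import cv2,numpy as np
t=cv2.imread("pics/top0.png");s=cv2.imread("pics/side0.png")
a=cv2.resize(t[150:290,205:345],(560,560),interpolation=cv2.INTER_CUBIC)
b=cv2.resize(s[325:395,325:450],(0,0),fx=1.9,fy=1.9,interpolation=cv2.INTER_CUBIC)
c=cv2.resize(s[180:240,285:415],(0,0),fx=1.8,fy=1.8,interpolation=cv2.INTER_CUBIC)
im=np.zeros((560,800,3),np.uint8);im[:, :560]=a;im[:b.shape[0],560:560+b.shape[1]]=b;im[200:200+c.shape[0],560:560+c.shape[1]]=c
cv2.imwrite("pics/crop0.png",im)
E
```

```text
(no output)
```

View pics/crop0.png

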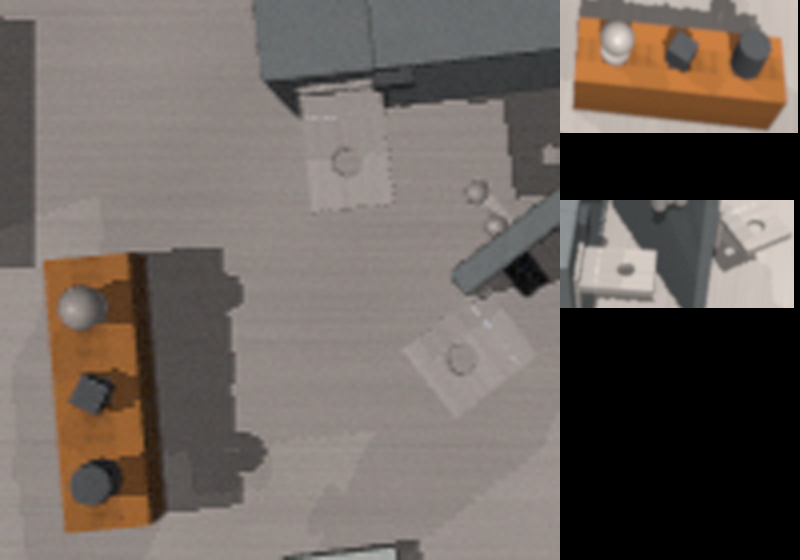

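```bash
cat >h.py <<'E'
import numpy as np
from station import *
from scipy.spatial.transform import Rotation as R
C={n:np.load(f"{n}.npz") for n in("side","top")}
def ray(n,u,v,z):
    K,T=C[n]["K"],C[n]["T"]; d=T[:3,:3].T@np.linalg.solve(K,[u,v,1]); o=-T[:3,:3].T@T[:3,3]
    return (o+d*(z-o[2])/d[2])
def proj(n,p):
    K,T=C[n]["K"],C[n]["T"]; c=K@(T[:3,:3]@np.array(p)+T[:3,3]); return c[:2]/c[2]
def rot():
    o=get_obs(); w=o["orientation"]; return R.from_quat([w[1],w[2],w[3],w[0]]),o
def to(p,yaw=None):
    "tool-frame slide units to put TCP at p (and turn about tool z to make the tool's y lie at yaw)"
    r,o=rot(); d=r.inv().apply(np.array(p)-o["ee_pos"])/0.05
    y=r.as_matrix()[:,1]; print("slide",d.round(2),"ytool",y.round(3),"z",r.as_matrix()[:,2].round(3))
E
python3 - <<'E'
from h import *
F=ray("top",291.75,190.25,.176);D=ray("top",320,239.75,.188)
print("F",F.round(4),ray("side",322.2,218.3,.176).round(4)," D",D.round(4),ray("side",394.4,194.4,.188).round(4))
print("drift top",ray("top",228.5,270,.114).round(4), "side",ray("side",426.5,345,.114).round(4))
Fm=F[:2];Dm=D[:2]
c=Dm-Fm;L=np.hypot(*c);Rr=np.hypot(.222,.032);m=(Fm+Dm)/2
n=np.array([c[1],-c[0]])/L
for s in(1,-1):
    H=m+s*n*np.sqrt(Rr**2-L*L/4); print("H",H.round(4),"ang",2*np.arcsin(L/2/Rr))
    for P in(Dm,Fm):
        e=P-H; a=np.arctan2(e[1],e[0]); print(" dir of door y", np.degrees(a-np.arctan2(.032,.222)),np.degrees(a+np.arctan2(.032,.222)))
# cabinet front edge of roof, z .222
for u,v in((272,169),(421,153)): print(ray("top",u,v,.222).round(4))
for u,v in((321,219.5),(392,165)): print("door top",ray("top",u,v,.225).round(4))
to([0,0,0])
E
```

```text
F [0.5995 0.1411 0.176 ] [0.6003 0.1424 0.176 ]  D [0.4943 0.0799 0.188 ] [0.4952 0.0819 0.188 ]
drift top [0.4224 0.2854 0.114 ] side [0.4241 0.2861 0.114 ]
H [0.4383 0.2971] ang 0.5496397918863448
 dir of door y -83.74743521843759 -67.34272672918641
 dir of door y -52.25539489090112 -35.85068640164995
H [ 0.6555 -0.0761] ang 0.5496397918863448
 dir of door y 127.74460510909891 144.1493135983501
 dir of door y 96.25256478156244 112.65727327081362
[0.6403 0.1798 0.222 ]
[ 0.6751 -0.1272  0.222 ]
door top [0.5369 0.0782 0.225 ]
door top [ 0.6496 -0.067   0.225 ]
slide [ -0.   -12.48   4.63] ytool [ 0.399 -0.917 -0.002] z [-0.     0.002 -1.   ]
```

Measured positions:
- **Frame hole:** (0.600, 0.142).
- **Hinge:** (0.656, -0.076). The door is at about 0.55 rad; shut, it runs along 96.3°.
- **Drift:** round head, nearest the robot, at (0.423, 0.286).

I'll close the fingers and move to a standoff in front of the pad.

```bash
python3 -m crank '[{"slide":[0.6,-0.59,0],"delta_rot":[0,0,0]},{"slide":[0.67,-0.59,0],"delta_rot":[0,0,0]},{"slide":[0.67,-0.59,0],"delta_rot":[0,0,0]},{"slide":[0.67,-0.59,0],"delta_rot":[0,0,0]},{"slide":[0.67,-0.59,0],"delta_rot":[0,0,0]}]' -1 40
python3 -m crank '[{"slide":[0.67,-0.59,0],"delta_rot":[0,0,0]},{"slide":[0.67,-0.59,0],"delta_rot":[0,0,0]},{"slide":[0.67,-0.59,0],"delta_rot":[0,0,0]},{"slide":[0.67,-0.59,0],"delta_rot":[0,0,0]},{"slide":[0.67,-0.59,0],"delta_rot":[0,0,0]}]'
python3 -m crank '[{"slide":[0.67,-0.59,0.1],"delta_rot":[0,0,0]},{"slide":[0.67,-0.59,0.2],"delta_rot":[0,0,0.9]},{"slide":[0,0,0.2],"delta_rot":[0,0,1]},{"slide":[0,0,0],"delta_rot":[0,0,1]},{"slide":[0,0,0],"delta_rot":[0,0,0.85]}]'
python3 - <<'E'
from h import *
to([.516,-.007,.2]); o=get_obs(); print(o["ee_pos"].round(4),o["contact_force"].round(1),o["clock"])
E
```

```text
clock: 0.72
ee_pos: [0.3413, -0.3707, 0.2309]
orientation: [-0.0, 0.979, 0.204, -0.0]
contact_force: [1.1, -1.1, 0.4]
grip_width: -0.001
grip_force: 0.0
clock: 1.35
ee_pos: [0.4359, -0.1687, 0.231]
orientation: [-0.0, 0.979, 0.204, -0.0]
contact_force: [0.6, -0.2, -0.2]
grip_width: -0.0
grip_force: 0.0
clock: 1.98
ee_pos: [0.4732, -0.0889, 0.2056]
orientation: [-0.0, 0.999, 0.054, -0.001]
contact_force: [0.1, -0.2, -0.7]
grip_width: 0.001
grip_force: 0.0
slide [ 1.03 -1.53  0.11] ytool [ 0.109 -0.994 -0.001] z [-0.001  0.    -1.   ]
[ 0.4732 -0.0889  0.2056] [ 0.1 -0.2 -0.7] 1.975
```

```bash
python3 -m crank '[{"slide":[0.33,-0.79,0.05],"delta_rot":[0,0,0]},{"slide":[0.33,-0.79,0.06],"delta_rot":[0,0,0]},{"slide":[0.33,-0.78,0],"delta_rot":[0,0,0]},{"slide":[0.2,0,0],"delta_rot":[0,0,0]},{"slide":[0.2,0,0],"delta_rot":[0,0,0]}]'
python3 -m crank '[{"slide":[0.1,0,0],"delta_rot":[0,0,0]},{"slide":[0.1,0,0],"delta_rot":[0,0,0]},{"slide":[0.1,0,0],"delta_rot":[0,0,0]},{"slide":[0.1,0,0],"delta_rot":[0,0,0]},{"slide":[0.1,0,0],"delta_rot":[0,0,0]}]'
python3 - <<'E'
from h import *
to([.620,.0458,.2]);import cv2
d=get_image("top")["color"]; cv2.imwrite("pics/top1.png",cv2.resize(d[100:300,200:440,::-1],(720,600)))
E
```

```text
clock: 2.6
ee_pos: [0.5299, 0.0354, 0.2005]
orientation: [0.0, 0.998, 0.056, -0.0]
contact_force: [0.5, 0.5, 0.5]
grip_width: 0.0
grip_force: 0.0
clock: 3.22
ee_pos: [0.5545, 0.0384, 0.2007]
orientation: [-0.0, 0.998, 0.055, -0.0]
contact_force: [-1.4, 0.4, -0.1]
grip_width: -0.003
grip_force: 0.4
slide [ 1.32 -0.    0.01] ytool [ 0.11  -0.994 -0.   ] z [-0.001  0.    -1.   ]
```

View pics/top1.png

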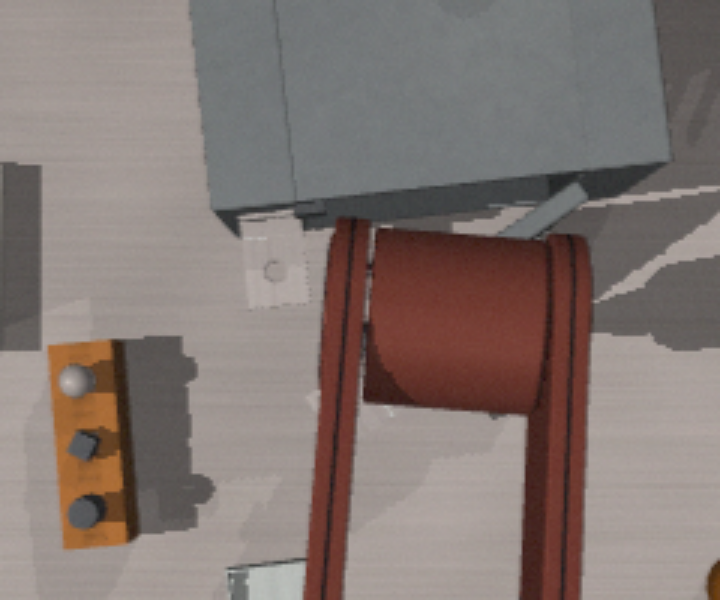

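The wrist hides the door from above, and the first contact reads about 1.4 N. I'll keep pushing in slowly and watch the force.

```bash
python3 -m crank '[{"slide":[0.13,0,0],"delta_rot":[0,0,0]},{"slide":[0.13,0,0],"delta_rot":[0,0,0]},{"slide":[0.13,0,0],"delta_rot":[0,0,0]},{"slide":[0.13,0,0],"delta_rot":[0,0,0]},{"slide":[0.13,0,0],"delta_rot":[0,0,0]}]'
python3 -m crank '[{"slide":[0.08,0,0],"delta_rot":[0,0,0]},{"slide":[0.08,0,0],"delta_rot":[0,0,0]},{"slide":[0.08,0,0],"delta_rot":[0,0,0]},{"slide":[0.06,0,0],"delta_rot":[0,0,0]},{"slide":[0.06,0,0],"delta_rot":[0,0,0]}]'
```

```text
clock: 3.9
ee_pos: [0.5872, 0.0421, 0.2008]
orientation: [-0.0, 0.998, 0.055, -0.0]
contact_force: [-1.2, -0.1, 0.6]
grip_width: -0.001
grip_force: 0.5
clock: 4.53
ee_pos: [0.6048, 0.044, 0.2008]
orientation: [-0.0, 0.998, 0.055, -0.0]
contact_force: [-0.9, -0.3, 0.1]
grip_width: -0.003
grip_force: 0.5
```

```bash
python3 -m crank '[{"slide":[0.05,0,0],"delta_rot":[0,0,0]},{"slide":[0.05,0,0],"delta_rot":[0,0,0]},{"slide":[0.05,0,0],"delta_rot":[0,0,0]}]'
python3 -m crank '[{"slide":[0.05,0,0],"delta_rot":[0,0,0]},{"slide":[0.05,0,0],"delta_rot":[0,0,0]},{"slide":[0,0,0],"delta_rot":[0,0,0]}]'
python3 - <<'E'
from h import *
import cv2
to([.620,.0458,.2])
d=get_image("side")["color"]; cv2.imwrite("pics/side1.png",cv2.resize(d[90:270,150:410,::-1],(780,540)))
E
```

```text
clock: 4.9
ee_pos: [0.6101, 0.0452, 0.2008]
orientation: [-0.0, 0.998, 0.056, -0.003]
contact_force: [-7.6, 1.3, 4.5]
grip_width: -0.003
grip_force: 4.0
clock: 5.28
ee_pos: [0.6177, 0.0452, 0.201]
orientation: [0.0, 0.998, 0.055, 0.001]
contact_force: [-0.7, 0.2, -0.1]
grip_width: 0.003
grip_force: 0.0
slide [ 0.05 -0.01  0.02] ytool [ 0.11  -0.994  0.   ] z [ 0.001 -0.    -1.   ]
```

View pics/side1.png

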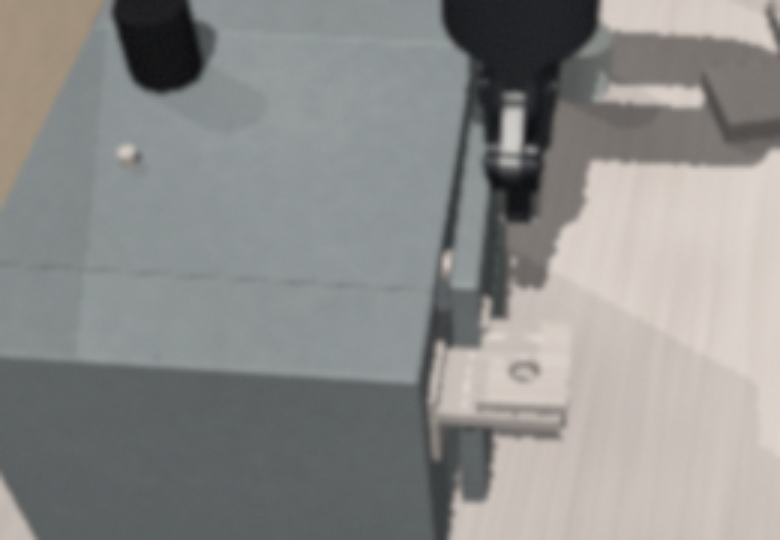

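The force dropped from 8 N to 0, and the side view shows the door's lug over the frame lug, with its hole at about (324.3,213.7) in the full picture. The door is on its catch. Next I'll retreat and move over the drift with the fingers open.

```bash
python3 -m crank '[{"slide":[-0.6,0,0],"delta_rot":[0,0,0]},{"slide":[-0.6,0,-0.2],"delta_rot":[0,0,0]},{"slide":[-0.36,-0.87,-0.6],"delta_rot":[0,0,0]},{"slide":[-0.36,-0.87,0],"delta_rot":[0,0,0]},{"slide":[-0.36,-0.87,0],"delta_rot":[0,0,0]}]'
python3 -m crank '[{"slide":[-0.36,-0.87,0],"delta_rot":[0,0,0]},{"slide":[-0.36,-0.87,0.3],"delta_rot":[0,0,0]},{"slide":[-0.36,-0.87,0.7],"delta_rot":[0,0,0]},{"slide":[0,0,0.7],"delta_rot":[0,0,0]},{"slide":[0,0,0],"delta_rot":[0,0,0]}]' 0.4 100
python3 - <<'E'
from h import *
import cv2
print("door hole",ray("side",324.3,213.7,.188).round(4))
to([.423,.2857,.08]); print(rot()[1]["ee_pos"].round(4))
d=get_image("top")["color"]; s=get_image("side")["color"]
im=np.zeros((560,800,3),np.uint8)
im[:280,:400]=cv2.resize(d[150:290,205:405],(400,280))
im[280:,:400]=cv2.resize(s[280:400,320:490],(400,280))
im[:,400:]=cv2.resize(d[160:230,260:310],(400,560),interpolation=cv2.INTER_CUBIC)
cv2.imwrite("pics/c2.png",im[:,:,::-1])
E
```

```text
clock: 5.95
ee_pos: [0.4892, 0.1634, 0.2417]
orientation: [-0.0, 0.998, 0.055, 0.001]
contact_force: [-0.5, -0.1, -1.1]
grip_width: -0.001
grip_force: 0.0
clock: 6.58
ee_pos: [0.419, 0.2856, 0.1532]
orientation: [0.001, 0.998, 0.056, -0.003]
contact_force: [-0.6, 0.2, 0.5]
grip_width: 0.7
grip_force: 0.0
door hole [0.597  0.1422 0.188 ]
slide [0.09 0.   1.46] ytool [ 0.112 -0.994  0.002] z [-0.005 -0.003 -1.   ]
[0.419  0.2856 0.1532]
```

View pics/c2.png

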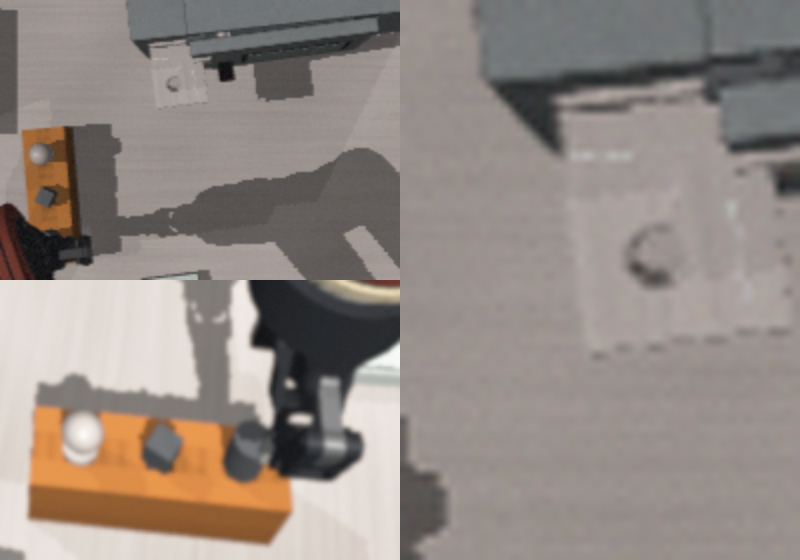

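Both pictures show the drift between the open fingers, and the door on its catch with its hole at about (291.6,191.5) in the top view. I'll descend and grip.

```bash
python3 -m crank '[{"slide":[0.09,0,0.4],"delta_rot":[0,0,0]},{"slide":[0,0,0.5],"delta_rot":[0,0,0]},{"slide":[0,0,0.5],"delta_rot":[0,0,0]},{"slide":[0,0,0.05],"delta_rot":[0,0,0]},{"slide":[0,0,0],"delta_rot":[0,0,0]}]'
python3 - <<'E'
from h import *
print("door hole top",ray("top",291.6,191.5,.188).round(4)); to([.423,.2857,.08]);print(rot()[1]["ee_pos"].round(4),get_obs()["contact_force"].round(1))
E
```

```text
clock: 7.3
ee_pos: [0.4272, 0.2869, 0.0851]
orientation: [-0.0, 0.998, 0.055, 0.001]
contact_force: [0.9, 0.9, 0.3]
grip_width: 0.701
grip_force: 0.0
door hole top [0.5961 0.1408 0.188 ]
slide [-0.09  0.01  0.1 ] ytool [ 0.11  -0.994 -0.001] z [ 0.002  0.001 -1.   ]
[0.4272 0.2869 0.0851] [0.9 0.9 0.3]
```

```bash
python3 -m crank '[{"slide":[0,0,0],"delta_rot":[0,0,0]},{"slide":[0,0,0],"delta_rot":[0,0,0]},{"slide":[0,0,0],"delta_rot":[0,0,0]},{"slide":[0,0,0],"delta_rot":[0,0,0]},{"slide":[0,0,0],"delta_rot":[0,0,0]}]' -1 100
python3 -c 'from h import *; to([.423,.2857,.08]);print(rot()[1]["ee_pos"].round(4))'
```

```text
clock: 7.92
ee_pos: [0.4267, 0.2878, 0.085]
orientation: [-0.001, 0.998, 0.055, 0.001]
contact_force: [-0.9, 2.0, 5.6]
grip_width: 0.254
grip_force: 97.6
slide [-0.08  0.03  0.1 ] ytool [ 0.111 -0.994 -0.002] z [ 0.002  0.002 -1.   ]
[0.4267 0.2878 0.085 ]
```

```bash
python3 -m crank '[{"slide":[0,0,-0.4],"delta_rot":[0,0,0]},{"slide":[0,0,-0.9],"delta_rot":[0,0,0]},{"slide":[0,0,-0.9],"delta_rot":[0,0,0]},{"slide":[0,0,-0.9],"delta_rot":[0,0,0]},{"slide":[0,0,-0.9],"delta_rot":[0,0,0]}]'
python3 -m crank '[{"slide":[0.6,0.63,0],"delta_rot":[0,0,0]},{"slide":[0.6,0.63,0],"delta_rot":[0,0,0]},{"slide":[0.6,0.63,0],"delta_rot":[0,0,0]},{"slide":[0.6,0.63,0],"delta_rot":[0,0,0]},{"slide":[0.4,0.45,0],"delta_rot":[0,0,0]}]'
python3 -m crank '[{"slide":[0.2,0.2,0],"delta_rot":[0,0,0]},{"slide":[0.1,0.1,0],"delta_rot":[0,0,0]},{"slide":[0,0,0],"delta_rot":[0,0,0]},{"slide":[0,0,0],"delta_rot":[0,0,0]}]'
python3 - <<'E'
from h import *
import cv2
to([.6017,.142,.282]); print(rot()[1]["ee_pos"].round(4))
s=get_image("side")["color"];cv2.imwrite("pics/side_raw.png",s[:,:,::-1])
d=get_image("top")["color"]
im=np.zeros((560,800,3),np.uint8)
im[:,:440]=cv2.resize(s[120:260,270:380],(440,560),interpolation=cv2.INTER_CUBIC)
im[:360,440:]=cv2.resize(d[130:260,250:380],(360,360),interpolation=cv2.INTER_CUBIC)
cv2.imwrite("pics/c3.png",im[:,:,::-1])
E
```

```text
clock: 8.55
ee_pos: [0.4252, 0.2864, 0.2844]
orientation: [0.0, 0.998, 0.055, -0.0]
contact_force: [0.2, -0.1, -2.3]
grip_width: 0.248
grip_force: 100.1
clock: 9.18
ee_pos: [0.5821, 0.153, 0.2826]
orientation: [0.0, 0.998, 0.055, -0.001]
contact_force: [0.4, 0.6, -2.6]
grip_width: 0.252
grip_force: 100.1
clock: 9.68
ee_pos: [0.5972, 0.1422, 0.2834]
orientation: [-0.0, 0.998, 0.056, -0.0]
contact_force: [-0.1, -0.1, -1.8]
grip_width: 0.252
grip_force: 100.1
slide [0.09 0.01 0.03] ytool [ 0.112 -0.994 -0.   ] z [-0.  0. -1.]
[0.5972 0.1422 0.2834]
```

View pics/c3.png

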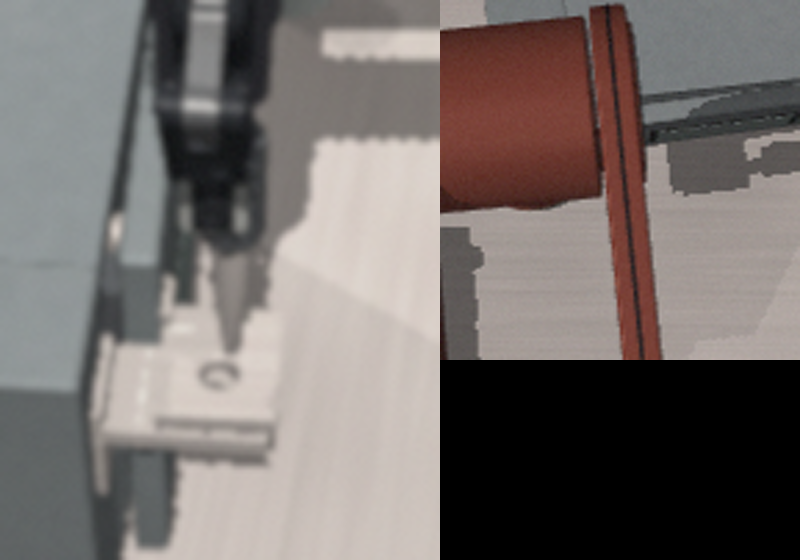

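The side view shows the taper's tip at about (328,207.2) and the door hole at about (325,214). The top view is blocked by the arm. I'll work out the offset.

```bash
python3 - <<'E'
from h import *
t=ray("side",328,207.0,.2064); h=ray("side",325,214,.188); print("tip",t.round(4),"hole",h.round(4), "F",ray("side",322.2,218.3,.176).round(4))
p=rot()[1]["ee_pos"]; print("tip-tcp",(t-p).round(4))
for n,z in(("tipcentre predicted from tcp-3.7mm",.2064),): print(n,proj("side",[p[0]-.0037,p[1]-.0004,z]))
E
```

```text
tip [0.5913 0.1431 0.2064] hole [0.5959 0.1426 0.188 ] F [0.6003 0.1424 0.176 ]
tip-tcp [-0.006   0.001  -0.0771]
tipcentre predicted from tcp-3.7mm [326.64790774 206.07625376]
```

```bash
python3 -m crank '[{"slide":[0.12,0.02,0],"delta_rot":[0,0,0]},{"slide":[0,0,0.1],"delta_rot":[0,0,0]},{"slide":[0,0,0.15],"delta_rot":[0,0,0]},{"slide":[0,0,0.15],"delta_rot":[0,0,0]},{"slide":[0,0,0.08],"delta_rot":[0,0,0]}]'
python3 -m crank '[{"slide":[0,0,0.08],"delta_rot":[0,0,0]},{"slide":[0,0,0],"delta_rot":[0,0,0]}]'
```

```text
clock: 10.4
ee_pos: [0.6034, 0.1409, 0.2581]
orientation: [0.0, 0.998, 0.055, -0.001]
contact_force: [-0.5, 0.1, -3.2]
grip_width: 0.247
grip_force: 100.1
clock: 10.65
ee_pos: [0.6037, 0.141, 0.2549]
orientation: [0.0, 0.998, 0.055, -0.0]
contact_force: [-0.4, -0.1, -2.3]
grip_width: 0.249
grip_force: 100.1
```

```bash
python3 -m crank '[{"slide":[0,0,0.08],"delta_rot":[0,0,0]},{"slide":[0,0,0.08],"delta_rot":[0,0,0]},{"slide":[0,0,0],"delta_rot":[0,0,0]}]'
python3 -m crank '[{"slide":[0,0,0.08],"delta_rot":[0,0,0]},{"slide":[0,0,0.08],"delta_rot":[0,0,0]},{"slide":[0,0,0],"delta_rot":[0,0,0]}]'
python3 - <<'E'
from h import *
import cv2
s=get_image("side")["color"]
cv2.imwrite("pics/c4.png",cv2.resize(s[120:260,270:380],(440,560),interpolation=cv2.INTER_CUBIC)[:,:,::-1])
E
```

```text
clock: 11.02
ee_pos: [0.6036, 0.141, 0.2467]
orientation: [0.0, 0.998, 0.055, -0.0]
contact_force: [0.5, -0.0, -2.1]
grip_width: 0.249
grip_force: 100.1
clock: 11.4
ee_pos: [0.6036, 0.141, 0.2387]
orientation: [-0.0, 0.998, 0.055, -0.0]
contact_force: [-0.5, -0.3, -2.7]
grip_width: 0.249
grip_force: 100.1
```

View pics/c4.png

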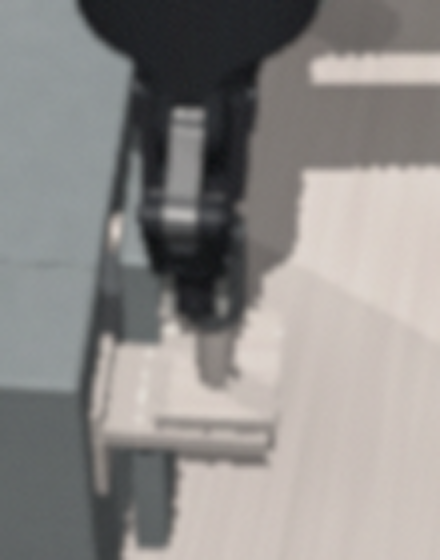

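The taper is through the door lug with no contact force, and its tip is now below the frame lug. I'll keep going down and watch the side force.

```bash
python3 -m crank '[{"slide":[0,0,0.08],"delta_rot":[0,0,0]},{"slide":[0,0,0.08],"delta_rot":[0,0,0]},{"slide":[0,0,0],"delta_rot":[0,0,0]}]'
python3 -m crank '[{"slide":[0.01,0,0.08],"delta_rot":[0,0,0]},{"slide":[0,0,0.04],"delta_rot":[0,0,0]},{"slide":[0,0,0],"delta_rot":[0,0,0]}]'
```

```text
clock: 11.82
ee_pos: [0.6038, 0.1414, 0.2318]
orientation: [-0.0, 0.998, 0.055, 0.0]
contact_force: [-2.9, 1.7, 2.3]
grip_width: 0.247
grip_force: 100.7
clock: 12.2
ee_pos: [0.6045, 0.1417, 0.2261]
orientation: [-0.001, 0.998, 0.056, 0.0]
contact_force: [-4.1, 3.4, 4.2]
grip_width: 0.251
grip_force: 100.8
```

```bash
python3 -m crank '[{"slide":[0.02,-0.02,0.04],"delta_rot":[0,0,0]},{"slide":[0,-0.01,0.06],"delta_rot":[0,0,0]},{"slide":[0,0,0],"delta_rot":[0,0,0]}]'
python3 -m crank '[{"slide":[0.02,0,0.06],"delta_rot":[0,0,0]},{"slide":[0,0,0.06],"delta_rot":[0,0,0]},{"slide":[0,0,0],"delta_rot":[0,0,0]}]'
```

```text
clock: 12.58
ee_pos: [0.6052, 0.1424, 0.2198]
orientation: [0.0, 0.998, 0.055, -0.0]
contact_force: [-2.9, -0.5, 1.7]
grip_width: 0.256
grip_force: 100.7
clock: 12.95
ee_pos: [0.6058, 0.1426, 0.2132]
orientation: [0.0, 0.998, 0.055, -0.001]
contact_force: [-3.6, -0.3, -2.3]
grip_width: 0.249
grip_force: 100.3
```

```bash
python3 -m crank '[{"slide":[0,0,0.06],"delta_rot":[0,0,0]},{"slide":[0,0,0.06],"delta_rot":[0,0,0]},{"slide":[0,0,0],"delta_rot":[0,0,0]}]'
python3 -m crank '[{"slide":[0,0,0.04],"delta_rot":[0,0,0]},{"slide":[0,0,0.03],"delta_rot":[0,0,0]},{"slide":[0,0,0],"delta_rot":[0,0,0]}]'
python3 - <<'E'
from h import *
import cv2
o=get_obs();print(o["contact_force"].round(1),o["ft_torque"].round(2),o["ee_pos"].round(4))
s=get_image("side")["color"]
cv2.imwrite("pics/c5.png",cv2.resize(s[120:260,270:380],(440,560),interpolation=cv2.INTER_CUBIC)[:,:,::-1])
E
```

```text
clock: 13.32
ee_pos: [0.6059, 0.1427, 0.2076]
orientation: [0.0, 0.998, 0.055, -0.001]
contact_force: [-2.8, -1.2, -2.1]
grip_width: 0.247
grip_force: 100.3
clock: 13.7
ee_pos: [0.606, 0.1427, 0.2046]
orientation: [0.0, 0.998, 0.055, -0.0]
contact_force: [-4.6, -2.1, 0.4]
grip_width: 0.249
grip_force: 100.5
[-4.6 -2.1  0.4] [-0.16  0.86  0.01] [0.606  0.1427 0.2046]
```

View pics/c5.png

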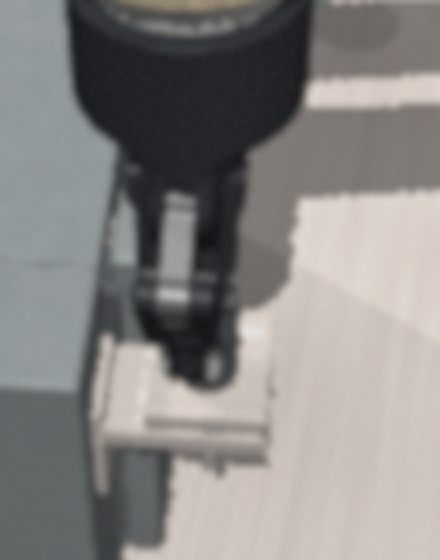

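The head is almost down on the lug and the tip shows beneath it. I'll press the last millimetres until the force rises.

```bash
python3 -m crank '[{"slide":[0,0,0.03],"delta_rot":[0,0,0]},{"slide":[0,0,0],"delta_rot":[0,0,0]}]'
python3 -m crank '[{"slide":[0,0,0.03],"delta_rot":[0,0,0]},{"slide":[0,0,0],"delta_rot":[0,0,0]}]'
```

```text
clock: 14.0
ee_pos: [0.6062, 0.1428, 0.2033]
orientation: [-0.0, 0.998, 0.055, -0.0]
contact_force: [-4.3, -0.9, 0.9]
grip_width: 0.251
grip_force: 100.5
clock: 14.25
ee_pos: [0.6068, 0.143, 0.203]
orientation: [-0.0, 0.998, 0.055, 0.001]
contact_force: [-5.5, -1.1, 4.4]
grip_width: 0.248
grip_force: 101.0
```

```bash
python3 -m crank '[{"slide":[0,0,0.04],"delta_rot":[0,0,0]},{"slide":[0,0,0],"delta_rot":[0,0,0]}]'
python3 -m crank '[{"slide":[0,0,0.04],"delta_rot":[0,0,0]},{"slide":[0,0,0],"delta_rot":[0,0,0]}]'
```

```text
clock: 14.5
ee_pos: [0.6071, 0.143, 0.2029]
orientation: [-0.0, 0.998, 0.055, 0.002]
contact_force: [-9.1, -0.5, 12.4]
grip_width: 0.247
grip_force: 101.9
clock: 14.75
ee_pos: [0.6073, 0.1431, 0.2029]
orientation: [-0.0, 0.998, 0.056, 0.002]
contact_force: [-12.5, -2.3, 20.5]
grip_width: 0.25
grip_force: 103.0
```

```bash
python3 -m crank '[{"slide":[0,0,-0.09],"delta_rot":[0,0,0]},{"slide":[0,0,0],"delta_rot":[0,0,0]}]'
python3 -m crank '[{"slide":[0,0,0],"delta_rot":[0,0,0]},{"slide":[0,0,0],"delta_rot":[0,0,0]},{"slide":[0,0,0],"delta_rot":[0,0,0]},{"slide":[0,0,0],"delta_rot":[0,0,0]}]' 0.1 40
python3 -m crank '[{"slide":[0,0,-0.2],"delta_rot":[0,0,0]},{"slide":[0,0,-0.6],"delta_rot":[0,0,0]},{"slide":[0,0,-0.6],"delta_rot":[0,0,0]},{"slide":[-0.5,0,-0.2],"delta_rot":[0,0,0]},{"slide":[-0.8,0,0],"delta_rot":[0,0,0]}]'
python3 -m crank '[{"slide":[-0.9,0,0],"delta_rot":[0,0,0]},{"slide":[-0.9,0,0],"delta_rot":[0,0,0]},{"slide":[-0.5,0,0],"delta_rot":[0,0,0]}]'
python3 - <<'E'
from h import *
import cv2
s=get_image("side")["color"];d=get_image("top")["color"]
im=np.zeros((600,800,3),np.uint8)
im[:,:400]=cv2.resize(s[130:250,280:360],(400,600),interpolation=cv2.INTER_CUBIC)
im[:,400:]=cv2.resize(d[150:240,260:320],(400,600),interpolation=cv2.INTER_CUBIC)
cv2.imwrite("pics/c6.png",im[:,:,::-1])
E
```

```text
clock: 15.0
ee_pos: [0.6067, 0.143, 0.203]
orientation: [-0.0, 0.998, 0.055, 0.001]
contact_force: [-4.8, -0.9, 4.2]
grip_width: 0.248
grip_force: 100.6
clock: 15.5
ee_pos: [0.6064, 0.1428, 0.2023]
orientation: [-0.0, 0.998, 0.055, 0.0]
contact_force: [-0.2, 0.0, -0.3]
grip_width: 0.555
grip_force: 0.0
clock: 16.12
ee_pos: [0.5424, 0.1356, 0.2846]
orientation: [-0.0, 0.998, 0.055, 0.002]
contact_force: [-0.7, 0.2, 0.8]
grip_width: 0.55
grip_force: 0.0
clock: 16.5
ee_pos: [0.4259, 0.1228, 0.2833]
orientation: [-0.0, 0.998, 0.055, 0.001]
contact_force: [1.1, 0.2, 0.1]
grip_width: 0.553
grip_force: 0.0
```

View pics/c6.png

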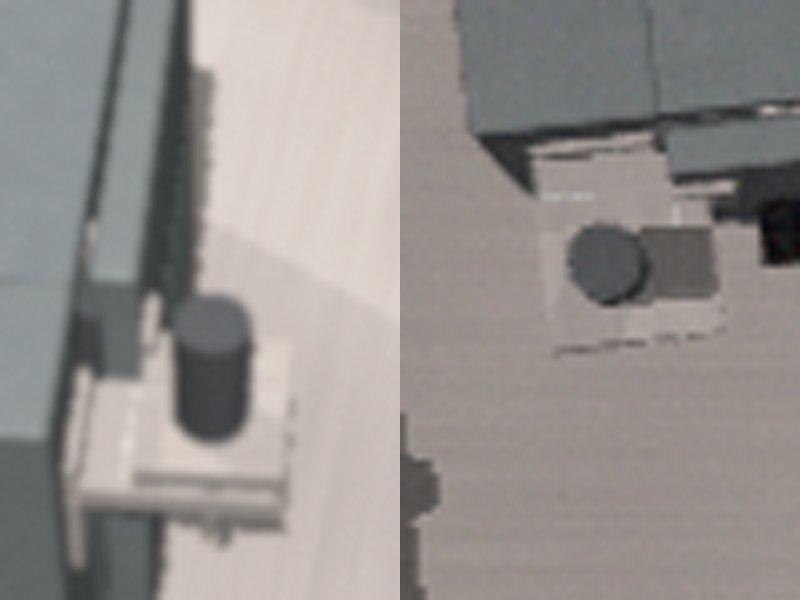

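The head stands on the upper lug, upright, with its top at about (322.4,194.8) in the side view and (290.9,189.3) in the top view. I'll check the height by triangulation.

```bash
python3 - <<'E'
from h import *
for z in(.228,.232,.236,.240): print(z,ray("side",322.4,194.8,z)[:2].round(4),ray("top",290.9,189.3,z)[:2].round(4))
# bottom-front rim of the head, side view, and lug centre line
print("rim low pt seated:",ray("side",322.4,130+440/5,.188).round(4))
d=ray("top",290.9,189.3,.232)[:2]
c=np.array(C["side"]["T"]); o=-c[:3,:3].T@c[:3,3]; u=(o[:2]-d)/np.linalg.norm(o[:2]-d)
for z in(.186,.188,.190,.192): print(z,proj("side",[*(d+.012*u),z]).round(2))
E
```

```text
0.228 [0.6005 0.1396] [0.5982 0.1401]
0.232 [0.5999 0.143 ] [0.598  0.1399]
0.236 [0.5992 0.1465] [0.5977 0.1397]
0.24 [0.5985 0.15  ] [0.5975 0.1395]
rim low pt seated: [0.5983 0.151  0.188 ]
0.186 [323.96 219.44]
0.188 [323.96 218.62]
0.19 [323.97 217.8 ]
0.192 [323.97 216.98]
```

```bash
python3 -c 'from station import *; print(finish_job())'
```

```text
the job is handed in; nothing more can be done
None
```

The door is shut past its catch, the drift is seated and released in both lugs with the other two tools left in the stand, and the job is handed in; the judge's verdict was not shown.

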